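# Screw the lid back on a paint jar in a slanting rack

## Robot

A 6-joint arm with a two-finger parallel gripper is mounted at the origin on the work surface. World frame = base frame: x ahead of the robot, y to its left, z up, the work surface at z = 0. Lengths are in m, angles in rad, forces in N, time in s.
With the tool pointing down it reaches from about 0.325 to 0.9 m from the base axis. Payload 6.1 kg.
Tool frame: the origin (TCP) lies at the very end of the fingers, on their centre line; the grasp point (between the pads) lies 19 mm behind it; z points along the fingers, y is the direction in which the jaws open and shut (so a half turn about z gives the same grasp; the last joint's range is limited). The gripper opens to 85 mm and grips with 20 to 120 N. Pads are 22 mm wide; open, the fingers measure 114 mm over their backs; the gripper's body (76 mm by 85 mm) begins 54 mm behind the grasp point. The pads swing forward as they close: fully open they stand 13 mm farther back than shut.
Start: joints at [-1.277, 0.22, 1.526, -0, 1.395, -0.126], TCP at [0.255, -0.571, 0.231] pointing down, gripper open.
Joint ranges: [-2.98, 2.98], [-0.91, 2.08], [0.09, 2.57], [-1.24, 4.39], [0.2, 2.65], [-2.68, 2.68]. Speed limits (rad/s): [2.57, 2.57, 3.01, 3.14, 3.14, 3.14].

## Interface

Orientations are given as [roll, pitch, yaw] about the fixed x, y, z axes, in that order (R = Rz(yaw) Ry(pitch) Rx(roll)).
In Python, from rig import bot, eyes gives the robot as it stands. The module is installed in compiled form; this text tells all that it offers. Calls block until the motion is done:
- bot.move_pose(position, orientation): joint-space move of the TCP to a pose.
- bot.servo_line(position, rotation=None, velocity=0.15): straight line of the TCP; rotation=None keeps the orientation; velocity is the mean speed in m/s.
- bot.goto_joints(angles): joint-space move.
- bot.gripper_open() and bot.grab(f_grip=None): open the fingers fully, or close them until they stop; f_grip is the grip in N (None keeps the last).
- bot.pause(seconds).
- bot.inverse_kinematics(position, orientation): joint angles nearest the present ones, or None.
- bot.state(): the state.
- eyes.capture(name): name is "side" or "top"; returns a dict with "frame" (480x640x3 uint8, blue, green, red), "camera_matrix" (3x3 intrinsics, pixels), "cam_to_world" (4x4, takes a point from camera to world coordinates). Camera axes: x right, y up, looking along -z (the intrinsics and any distortion apply to the point x, -y, -z); pixel columns grow to the right and rows downward; lengths in m; the calibration is good to about 2 mm. A picture is of the moment at which its call begins. There is no depth.
A pose or a line that the arm cannot do raises bot.MotionError and nothing moves.
- bot.close_job(): hands the job in, once; it reports no verdict.
The state is a dict: "time_s": time; "joints": joint angles; "joint_vel": joint speeds; "effort": joint torques, N m; "eef_pos": TCP position; "eef_rot": TCP orientation; "force": force on the tool from outside, world axes, zero at the start; "ft_torque": the same for the moment, N m; "gripper_width": finger opening in m.
Only numpy, scipy, OpenCV 4.12 (cv2) and the standard library are available. Lean on these libraries where they do the work, as an engineer would, in place of code of your own. Each camera call takes 0.05 s, during which the arm holds its last target.

## Task

Put the loose blue lid back on the open blue-banded paint jar in the slanting rack: set it square on the mouth, find the thread starts by turning it backward (anticlockwise, seen from above the lid) until you feel it drop in, then screw it forward (clockwise) until it is fully home on the rim. Do not force it, let go of it, and leave everything else on the table where it stands.

Things in the scene. Friction and masses are not known exactly. Their poses are not given: they have to be found in the camera images.
- lid: The loose lid: ribbed blue screw cap, white disc on top, 58 mm across, 26 mm high, 45 g, lying open side down on the table. Origin: centre of its lower edge; z points out of its closed top. Inside 51 mm wide, 22 mm deep; 1 to 4 mm above its lower edge three lugs, 5 mm wide, 120 degrees apart (one on its +x side), stand inward to 20.5 mm radius.
- rack: Fixed plywood rack, 282 mm wide (its y), 125 mm deep, 110 mm high, holding two white 60 mm paint jars 130 mm apart that lean 30 degrees towards its front (its -x), which looks back and to the robot's right. Origin on the table under its middle. The open jar, blue band and bare neck, stands on its -y side, farther from the robot; the nearer one with an ochre lid on stays as it is.
- mouth (a point): Centre of the open jar's rim; z points out along the jar's axis, 30 degrees from vertical. Neck 37 mm across, rim bevelled. The jar is held by a rubber ring and turns in it only above about 0.6 N m; how far it is turned, and so where its threads start, differs every time and is not given. The axes here do not turn with it. Free of obstacles 40 mm beside and below the closed lid.
- on_thread (a point): On the jar's axis, 9.7 mm below the rim: the lid's origin is here when its lugs lie on the high starts of the jar's threads. Three threads, 48 mm across, 88 degrees long, 120 degrees apart, fall 5 mm clockwise (seen from above), each to an upright stop rib 5 degrees wide. With lugs on the low ends the lid's origin is 15 mm below the rim; turning forward there only butts on the ribs.
- dropped (a point): On the jar's axis, 17.7 mm below the rim: the lid's origin is here once its lugs have dropped into the three gaps (27 degrees wide, each between a thread's start and the rib anticlockwise of it). A lug on a rib stands at about 9 mm below the rim and may first fall onto a thread's low end (15 mm): that is not yet the thread start.
- home (a point): On the jar's axis, 22 mm below the rim: the lid's origin is here when screwed fully home, resting on the rim with the lugs against the ribs. It gets there from the dropped position by 85 to 105 degrees clockwise, the threads drawing it down about 4.5 mm on the way; at the ribs the tool feels about 0.3 N m. A lid left part way stays where it is.
- tin: Bystander: flat round aluminium tin, 62 mm across, 23 mm high, lying on the table. Origin under its centre.
- eraser: Bystander: white eraser in a blue-grey sleeve, 55 x 24 x 13 mm. Origin under its centre, long along x.
- brush: Bystander: a 215 mm artist's brush with a thin red handle, lying along its x. Origin on the table near its middle.
- palette_knife: Bystander: a 215 mm palette knife with a dark wooden handle, lying along its x. Origin on the table near its middle.
- brush_mug: Bystander: white mug, 74 mm across, 95 mm high, brushes in it up to 210 mm high. Origin under its centre.
- varnish: Bystander: amber bottle with a black cap, 48 mm across, 110 mm high. Origin under its centre.
- tube_jar: Bystander: small white jar with a red cap, 54 mm across, 60 mm high. Origin under its centre.
Things that resemble listed ones, but are neither listed nor needed, are in the scene too. What is shaped like the lid but turquoise or yellow is not meant.

How it is judged:
On the way, in this order (a step that is already met when the one before it is completed fails the run):
1. the lid is lifted off the table (height (world z) of lid above 0.05 m), for 0.1 s.
2. the lid is over the open mouth, square to the jar, its lower edge at or below the rim (x of lid in the frame of mouth between -0.006 and 0.006 m and y of lid in the frame of mouth between -0.006 and 0.006 m and angle between the z axis of lid and the z axis of mouth, either way round below 0.1 rad and z of lid in the frame of mouth below 0 m), for 0.1 s.
3. the lid has dropped in at the thread starts (its lower edge at least 16.2 mm below the rim) (x of lid in the frame of mouth between -0.004 and 0.004 m and y of lid in the frame of mouth between -0.004 and 0.004 m and angle between the z axis of lid and the z axis of mouth, either way round below 0.1 rad and z of lid in the frame of mouth below -0.0162 m), for 0.1 s.
At the end, for the whole second after the job is handed in: The blue lid is screwed fully home on the open jar: its lower edge 20.8 to 24 mm below the rim along the jar's axis (22 mm is home), centred within 3 mm and square within 0.06 rad, at rest and released (x of lid in the frame of mouth between -0.003 and 0.003 m and y of lid in the frame of mouth between -0.003 and 0.003 m and angle between the z axis of lid and the z axis of mouth, either way round below 0.06 rad and z of lid in the frame of mouth between -0.024 and -0.0208 m and linear speed of lid below 0.01 m/s and contact force between lid and the fingers below 0.1 N); the robot touches nothing.
It fails at once if another thing on the table is pushed more than 40 mm from its place (distance of any of tin, eraser, brush, palette_knife, brush_mug, varnish, tube_jar from where it was at the start of the episode above 0.04 m).
It fails at once if the lid is forced: more than 90 N between it and the jar (contact force between lid and rack above 90 N).
It also fails if it takes over 72 s, if anything falls off the work surface, if the arm or the gripper's body presses on something with over 40 N, if the wrist force passes 120 N, or if a joint passes its speed limit or range.

## Working session

There is one attempt and no reset: what is moved stays moved. The work goes in short steps, each a Python script; the robot and the scene stay as the last script left them, time stands still between calls to the robot, and variables do not carry over. Pictures are saved under pics/ and viewed, and the job is handed in when it is done.

```bash
mkdir -p pics; ls; python3 - <<'E'
from rig import bot, eyes
import cv2,numpy as np
print(bot.state())
for n in("side","top"):
    c=eyes.capture(n); cv2.imwrite(f"pics/{n}0.png",c["frame"]); print(n,c["camera_matrix"],c["cam_to_world"],[k for k in c])
    np.savez(f"{n}0.npz",**{k:v for k,v in c.items()})
E
```

```text
pics
{'time_s': 0.0, 'joints': array([-1.27711506e+00,  2.21249109e-01,  1.52760731e+00, -1.15628241e-05,
        1.39469177e+00, -1.26107695e-01]), 'joint_vel': array([-1.56268063e-03, -1.12569186e-03,  2.95422754e-03,  2.56155592e-05,
        1.80772103e-03, -1.56136731e-03]), 'effort': array([ 2.71528861e-04, -4.96899068e+01, -3.89388800e+01, -1.87423966e-04,
        1.11098791e-02, -4.58571208e-05]), 'eef_pos': array([ 0.25454271, -0.57015832,  0.23018701]), 'eef_rot': array([-3.13965121e+00, -2.34665313e-04,  4.19790770e-01]), 'force': array([-1.48777213, -0.32249634, -0.88227676]), 'ft_torque': array([ 0.02824896, -0.01193833,  0.023007  ]), 'gripper_width': 0.08544975588249488}
side [[435.00301411   0.         313.26230339]
 [  0.         435.00301411 237.11286468]
 [  0.           0.           1.        ]] [[ 0.96497315  0.15800514 -0.20943066  0.33737756]
 [-0.26124768  0.50567809 -0.8222161  -0.85953474]
 [-0.02400988  0.84812974  0.52924425  0.62938202]
 [ 0.          0.          0.          1.        ]] ['frame', 'camera_matrix', 'cam_to_world']
top [[477.89971947   0.         315.66861209]
 [  0.         477.89971947 240.06773509]
 [  0.           0.           1.        ]] [[ 0.02802327  0.99567834 -0.08854003  0.42609746]
 [-0.9994946   0.02923983  0.01247292  0.01332912]
 [ 0.01500791  0.08814575  0.99599452  1.34151319]
 [ 0.          0.          0.          1.        ]] ['frame', 'camera_matrix', 'cam_to_world']
```

View pics/side0.png

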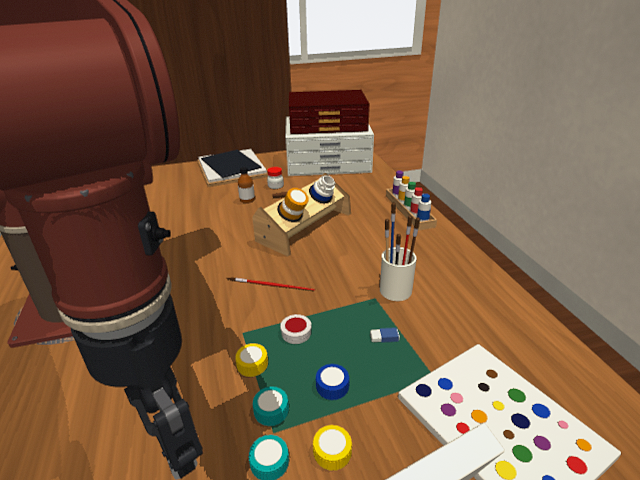

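View pics/top0.png

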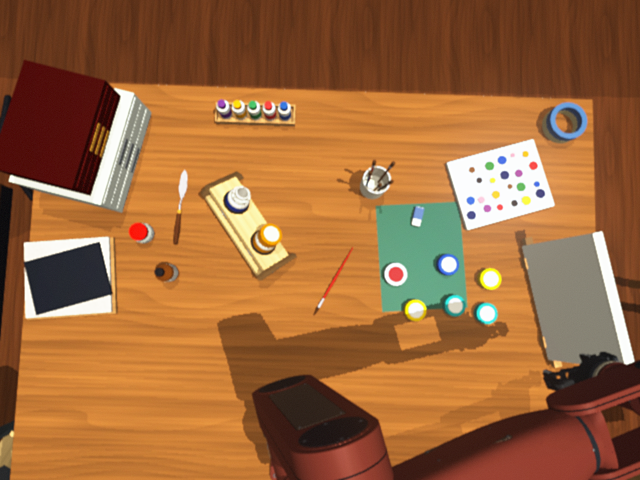

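The image shows the blue lid at top (448,265) and side (333,380), with its white disc on top. Four similar ones, two yellow and two turquoise, sit at top (490,279), (416,310), (455,305) and (487,314). The blue ring at top (567,121) is a hollow roll. The open jar with its bare neck is at top (238,198) and side (324,187). I'll confirm these in crops and measure them.

```bash
cat > h.py <<'E'
import numpy as np,cv2
def load(n):
    d=np.load(n); return d["frame"],d["camera_matrix"],d["cam_to_world"]
def ray(K,T,uv):
    d=np.linalg.inv(K)@np.array([uv[0],uv[1],1.]); d=T[:3,:3]@(d*[1,-1,-1]); return T[:3,3],d/np.linalg.norm(d)
def onplane(K,T,uv,z):
    o,d=ray(K,T,uv); return o+d*(z-o[2])/d[2]
def cross(r1,r2):
    (o1,d1),(o2,d2)=r1,r2
    s=np.linalg.lstsq(np.c_[d1,-d2],o2-o1,rcond=None)[0]
    p,q=o1+s[0]*d1,o2+s[1]*d2; return (p+q)/2,np.linalg.norm(p-q)
def proj(K,T,P):
    p=T[:3,:3].T@(np.asarray(P)-T[:3,3]); p=K@(p*[1,-1,-1]); return p[:2]/p[2]
E
python3 - <<'E'
from h import *
for n,(u,v),(a,b) in (("side",(333,380),(315,195)),("top",(448,265),(245,215))):
    f,K,T=load(f"{n}0.npz")
    u0,v0=u-30,v-30; cr=f[v0:v0+60,u0:u0+60]
    a0,b0=a-45,b-45; cj=f[b0:b0+90,a0:a0+90]
    cv2.imwrite(f"pics/crop_{n}.png",np.hstack([cv2.resize(cr,(400,400),interpolation=cv2.INTER_CUBIC),cv2.resize(cj,(400,400),interpolation=cv2.INTER_CUBIC)]))
    hsv=cv2.cvtColor(f,cv2.COLOR_BGR2HSV)
    m=cv2.inRange(hsv,(108,120,30),(130,255,255)); mm=np.zeros_like(m); mm[v0:v0+60,u0:u0+60]=m[v0:v0+60,u0:u0+60]
    cs=max(cv2.findContours(mm,cv2.RETR_EXTERNAL,cv2.CHAIN_APPROX_NONE)[0],key=cv2.contourArea)
    fill=cv2.drawContours(np.zeros_like(m),[cs],-1,255,-1)
    w=cv2.bitwise_and(fill,cv2.bitwise_not(mm)); w=cv2.inRange(hsv,(0,0,140),(180,70,255))&fill
    c=max(cv2.findContours(w,cv2.RETR_EXTERNAL,cv2.CHAIN_APPROX_NONE)[0],key=cv2.contourArea)
    e=cv2.fitEllipse(c); print(n,"disc",e,onplane(K,T,e[0],.026))
    print(" outer",cv2.fitEllipse(cs))
E
```

```text
side disc ((331.91644287109375, 376.0269470214844), (18.463153839111328, 22.788530349731445), 91.32138061523438) [ 0.4882795  -0.37032412  0.026     ]
 outer ((331.9267272949219, 381.2818908691406), (33.338165283203125, 35.27606201171875), 176.35081481933594)
top disc ((448.42388916015625, 264.0272216796875), (14.393901824951172, 14.645156860351562), 115.5850601196289) [ 0.48737567 -0.37170393  0.026     ]
 outer ((447.4150695800781, 264.148681640625), (20.056716918945312, 21.116188049316406), 101.17842102050781)
```

View pics/crop_side.png

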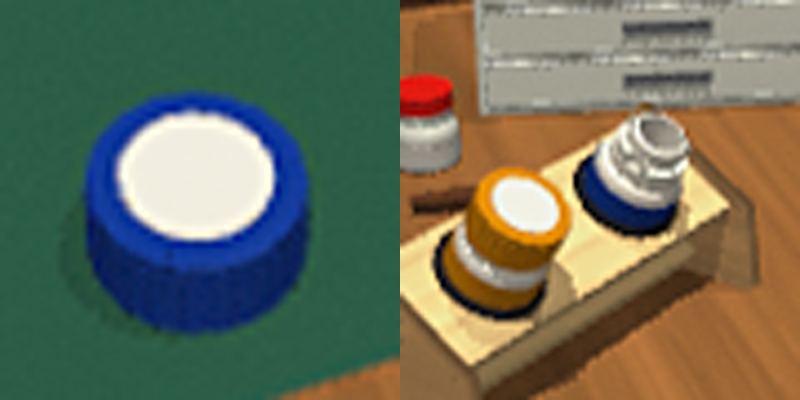

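View pics/crop_top.png

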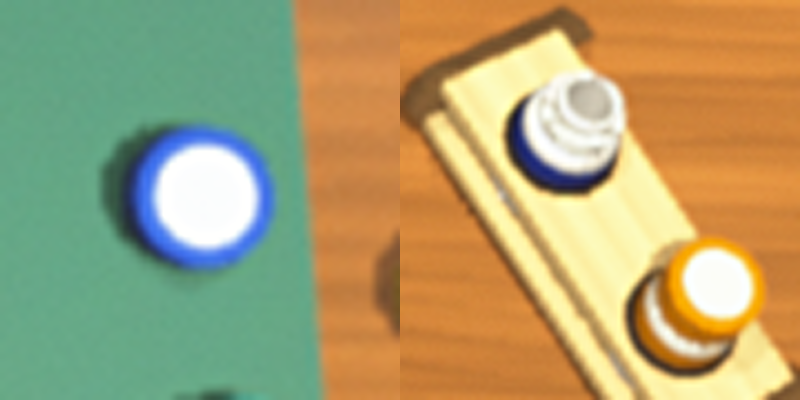

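The crops confirm the plain blue lid with its white disc. The two views put it at (0.488, -0.371), within 2 mm of each other. The open, bare-necked jar with the blue band is the far one. Next I measure its mouth and the rack direction.

```bash
python3 - <<'E'
from h import *
for n,(a,b),(c,d) in (("side",(326,185),(299,199)),("top",(240,197),(271,234))):
    f,K,T=load(f"{n}0.npz")
    o=[]
    for (u,v) in((a,b),(c,d)):
        o.append(cv2.resize(f[v-20:v+20,u-20:u+20],(400,400),interpolation=cv2.INTER_NEAREST))
    cv2.imwrite(f"pics/jz_{n}.png",np.hstack(o))
    g=cv2.cvtColor(f,cv2.COLOR_BGR2GRAY)
    print(n,"cols",a-15,"..");
    print(g[b-14:b+8,a-10:a+16])
E
```

```text
side cols 311 ..
[[161 162 162 163 160 147 163 140 151 177 162 174 149 139 160 148 165 158
  137 153 137 160 144 128 149 151]
 [148 152 151 142 143 143 152 152 152 168 172 176 166 144 146 154 150 145
  137 138 137 136 124 125 124 132]
 [121 132 125 110 109 109 126 119  96  80  91 116 127 115 116 111 111 117
  114 124 130 122 124 120 120 119]
 [123 120 121 120 119 119 119 113  97  90  82  90 111 100  99  88  93 100
   94 114 124 110 109 101  99 101]
 [106 103 107 104  97 110 128 118 154 153 137 118 127 153 108 105 109 109
  109 109 111 111 112 107 104 101]
 [111 113 111 113 105 135 159 203 179 177 165 149 161 187 158 146 116 121
  122 122 122 124 125 126 120 114]
 [122 125 117 127 175 173 167 248 102  99 109 117 118 128 172 173 144 115
  118 119 120 119 125 125 122 119]
 [113 110 127 193 243 216 188 232  86 108 119 122 128 129 142 151 175 150
  115 119 120 122 121 124 125 121]
 [109 146 193 238 247 201 197 255 118 110 119 125 136 140 148 148 164 204
  101 120 120 119 121 121 126 122]
 [182 216 231 230 240 158 180 251 181 105 117 125 139 148 152 153 167 184
  104 119 122 119 118 121 12
[... 3030 characters left out ...]
37 228 227
  246 252 221 164 143 141 142 143]
 [254 244 215 198 227 248 249 245 237 225 222 225 231 233 229 212 195 208
  232 236 223 192 158 146 147 147]
 [254 252 235 208 198 232 248 252 250 245 240 233 232 239 239 230 227 225
  217 202 222 218 179 149 145 146]
 [249 255 251 234 207 223 239 244 247 251 252 250 249 252 252 248 247 239
  222 198 224 230 198 164 148 145]
 [240 254 255 249 235 231 231 231 235 242 246 245 244 243 241 237 240 237
  211 194 225 232 223 194 157 141]
 [205 244 253 254 250 242 233 230 224 224 226 224 214 198 190 212 230 227
  181 184 225 234 237 225 179 145]
 [150 211 244 252 253 251 247 238 225 221 221 219 209 200 190 223 232 200
  146 184 227 235 241 238 204 163]]
```

View pics/jz_side.png

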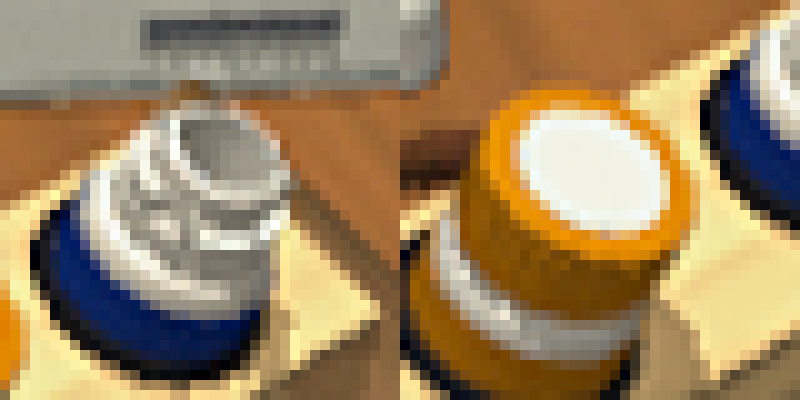

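View pics/jz_top.png

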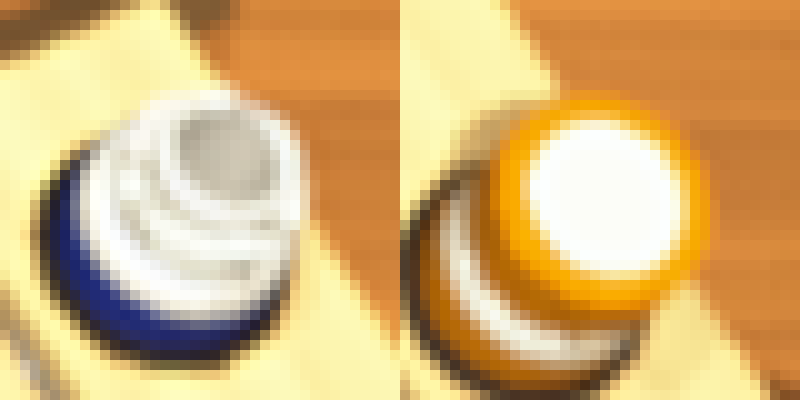

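```bash
python3 - <<'E'
from h import *
V={n:load(f"{n}0.npz") for n in("side","top")}
pt={}
# mouth hole: flood fill on upsampled grey
for n,seed,hi in(("side",(328,180),160),("top",(238,191),208)):
    f,K,T=V[n]; s=10
    g=cv2.cvtColor(f,cv2.COLOR_BGR2GRAY); u0,v0=seed[0]-15,seed[1]-15
    G=cv2.resize(g[v0:v0+31,u0:u0+31],None,fx=s,fy=s,interpolation=cv2.INTER_CUBIC)
    for h in(hi-8,hi,hi+8):
        m=(G<h).astype(np.uint8); lab=cv2.connectedComponents(m,connectivity=4)[1]
        r=(lab==lab[15*s+5,15*s+5]).astype(np.uint8)
        c=max(cv2.findContours(r,cv2.RETR_EXTERNAL,cv2.CHAIN_APPROX_NONE)[0],key=cv2.contourArea)
        c=cv2.convexHull(c); e=cv2.fitEllipse(c)
        ctr=(np.array(e[0])+.5)/s-.5+[u0,v0]; print(n,h,ctr,np.array(e[1])/s,e[2],r.sum()/s/s)
        if h==hi: pt[n]=ctr; cv2.imwrite(f"pics/hole_{n}.png",cv2.ellipse(cv2.cvtColor(G,cv2.COLOR_GRAY2BGR),e,(0,0,255),1))
    # ochre lid disc
    sd=(302,197) if n=="side" else (271,234)
    d=f[sd[1]-15:sd[1]+16,sd[0]-15:sd[0]+16].astype(float)
    D=cv2.resize(f[sd[1]-15:sd[1]+16,sd[0]-15:sd[0]+16],None,fx=s,fy=s,interpolation=cv2.INTER_CUBIC)[:,:,0]
    m=(D>125).astype(np.uint8); lab=cv2.connectedComponents(m)[1]; r=(lab==lab[15*s+5,15*s+5]).astype(np.uint8)
    c=max(cv2.findContours(r,cv2.RETR_EXTERNAL,cv2.CHAIN_APPROX_NONE)[0],key=cv2.contourArea); e=cv2.fitEllipse(c)
    pt[n+"d"]=(np.array(e[0])+.5)/s-.5+[sd[0]-15,sd[1]-15]; print(n,"disc",pt[n+"d"],np.array(e[1])/s,e[2])
R=lambda n,p:ray(V[n][1],V[n][2],p)
M=cross(R("side",pt["side"]),R("top",pt["top"])); D=cross(R("side",pt["sided"]),R("topd"[:3],pt["topd"]))
print("mouth",M,"disc",D,"diff",M[0]-D[0],np.linalg.norm((M[0]-D[0])[:2]))
cv2.imwrite("pics/rk.png",cv2.resize(V["top"][0][160:290,180:320],(800,743),interpolation=cv2.INTER_CUBIC)[:600])
E
```

```text
side 152 [328.44510498 181.27315674] [34.08725586 44.64664612] 78.15251922607422 580.5
side 160 [328.1687973 181.2008667] [33.8967926  46.26564941] 82.27415466308594 638.12
side 168 [325.4493515  179.85389099] [ 31.61993103 121.42290039] 89.3038330078125 734.74
side disc [297.72553558 195.64954681] [11.18293915 16.17841034] 118.79304504394531
top 200 [242.17855988 191.90006256] [ 7.89562454 10.66044312] 128.81800842285156 59.0
top 208 [310.69491577 207.98856201] [ 33.15402527 189.31345215] 108.93858337402344 344.87
top 216 [314.33961182 209.44759521] [ 34.0115387  197.25544434] 109.00955200195312 358.35
top disc [271.08566437 233.37385101] [14.68471069 16.87419128] 135.5460662841797
mouth (array([0.60097144, 0.01368776, 0.21084793]), np.float64(0.004458451300453421)) disc (array([0.54708461, 0.11161257, 0.13533954]), np.float64(0.00012050243377257547)) diff [ 0.05388683 -0.0979248   0.07550839] 0.1117723463206757
```

```bash
python3 -c "
import cv2,numpy as np
cv2.imwrite('pics/holes.png',np.hstack([cv2.imread('pics/hole_side.png'),cv2.imread('pics/hole_top.png')]))"
```

```text
(no output)
```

View pics/holes.png

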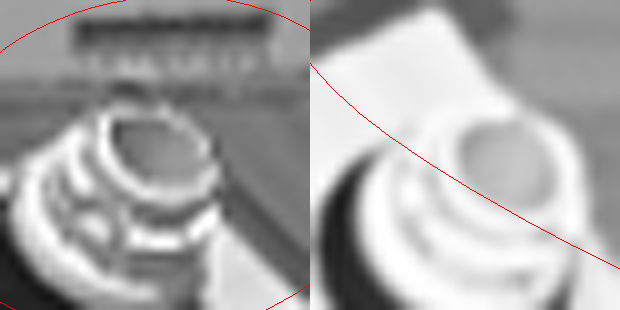

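View pics/rk.png

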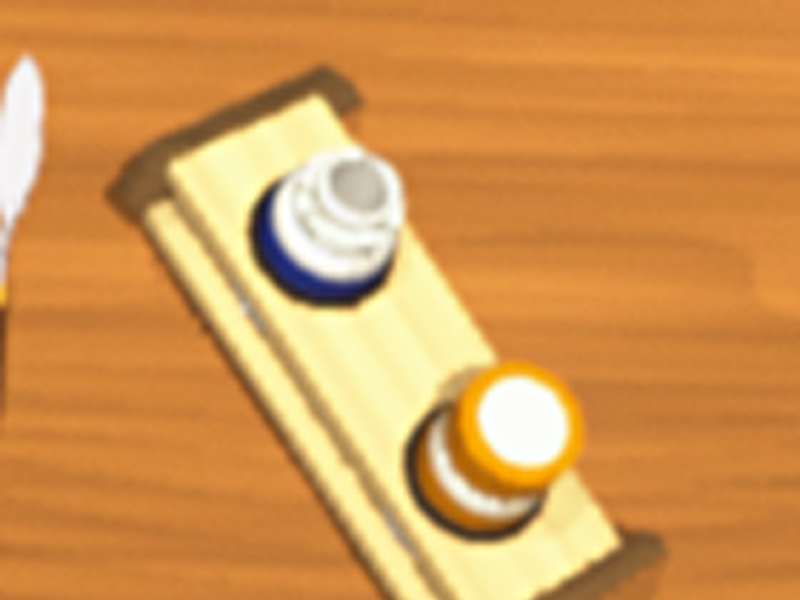

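```bash
python3 - <<'E'
from h import *
from scipy.ndimage import map_coordinates
V={n:load(f"{n}0.npz") for n in("side","top")}
pt={}
for n,c0 in(("side",(328.3,179.6)),("top",(240.0+0,191.0))):
    f,K,T=V[n]; g=cv2.cvtColor(f,cv2.COLOR_BGR2GRAY).astype(float)
    if n=="top": c0=(235+0+3.,191.); c0=(238+.0,191.)
    # seed from the zoom: hole centre
    c0={"side":(328.4,179.7),"top":(242.3,192.2)}[n]
    for it in range(3):
        P=[]
        for a in np.deg2rad(np.arange(0,360,6)):
            r=np.arange(2.0,7.5,.1); d=np.array([np.cos(a),np.sin(a)])
            pr=map_coordinates(g,[c0[1]+r*d[1],c0[0]+r*d[0]],order=3)
            k=np.argmax(np.gradient(pr)); 
            if pr[min(k+6,len(r)-1)]-pr[max(k-6,0)]>18 : P.append(np.array(c0)+r[k]*d)
        P=np.array(P,np.float32)
        for _ in range(3):
            e=cv2.fitEllipse(P); th=np.deg2rad(e[2]); q=(P-e[0])@np.array([[np.cos(th),-np.sin(th)],[np.sin(th),np.cos(th)]])
            rr=np.hypot(q[:,0]/e[1][0]*2,q[:,1]/e[1][1]*2); k=abs(rr-1)<.15
            if k.sum()>20:P=P[k]
        c0=e[0]
    print(n,e,len(P)); pt[n]=np.array(e[0])
    u0=np.round(e[0]).astype(int)-12
    G=cv2.resize(f[u0[1]:u0[1]+25,u0[0]:u0[0]+25],None,fx=16,fy=16,interpolation=cv2.INTER_CUBIC)
    for p in P: cv2.circle(G,tuple(int(x) for x in (p-u0+.5)*16),2,(0,0,255),-1)
    cv2.imwrite(f"pics/ring_{n}.png",G)
cv2.imwrite("pics/rings.png",np.hstack([cv2.imread(f"pics/ring_{n}.png") for n in V]))
R=lambda n,p:ray(V[n][1],V[n][2],p)
M=cross(R("side",pt["side"]),R("top",pt["top"]))
D=np.array([.54708461,.11161257,.13533954]); d=M[0]-D
print("mouth",M,"d",d,np.linalg.norm(d[:2]))
# rack yaw from long edges in top view (Lines)
f,K,T=V["top"]
ls=cv2.createLineSegmentDetector().detect(cv2.cvtColor(f,cv2.COLOR_BGR2GRAY))[0][:,0]
for l in ls:
    if np.hypot(l[2]-l[0],l[3]-l[1])>25 and 190<l[0]<310 and 165<l[1]<290 and 190<l[2]<310:
        for z in(.05,.1):
            a,b=onplane(K,T,l[:2],z),onplane(K,T,l[2:],z); 
            if a[0]>b[0]:a,b=b,a
            print(l.round(1),z,"dir deg",np.degrees(np.arctan2(*(b-a)[1::-1])).round(2))
E
```

```text
side ((327.6798095703125, 182.0676727294922), (10.728626251220703, 12.923431396484375), 118.4763412475586) 35
top ((242.27783203125, 192.1170196533203), (8.538069725036621, 10.932480812072754), 123.21075439453125) 57
mouth (array([0.65153365, 0.19077725, 0.1234969 ]), np.float64(0.002495770638296829)) d [ 0.10444904  0.07916468 -0.01184264] 0.13105971532797797
[235.  175.8 209.  187.6] 0.05 dir deg -63.37
[235.  175.8 209.  187.6] 0.1 dir deg -63.37
[257.1 273.9 287.1 255.3] 0.05 dir deg -56.46
[257.1 273.9 287.1 255.3] 0.1 dir deg -56.46
[205.7 198.1 256.6 275. ] 0.05 dir deg 35.57
[205.7 198.1 256.6 275. ] 0.1 dir deg 35.57
[208.6 188.2 262.1 268. ] 0.05 dir deg 35.89
[208.6 188.2 262.1 268. ] 0.1 dir deg 35.89
[261.  216.1 246.1 186. ] 0.05 dir deg 28.25
[261.  216.1 246.1 186. ] 0.1 dir deg 28.25
[257.4 267.4 209.9 196.1] 0.05 dir deg 35.72
[257.4 267.4 209.9 196.1] 0.1 dir deg 35.72
[199.5 187.1 236.1 170.4] 0.05 dir deg -63.14
[199.5 187.1 236.1 170.4] 0.1 dir deg -63.14
[242.7 260.1 205.2 203.8] 0.05 dir deg 35.75
[242.7 260.1 205.2 203.8] 0.1 dir deg 35.75
[308.1 280.6 279.4 280.6] 0.05 dir deg -88.39
[308.1 280.6 279.4 280.6] 0.1 dir deg -88.39
[261.9 170.6 290.6 170.6] 0.05 dir deg -88.19
[261.9 170.6 290.6 170.6] 0.1 dir deg -88.19
```

View pics/rings.png

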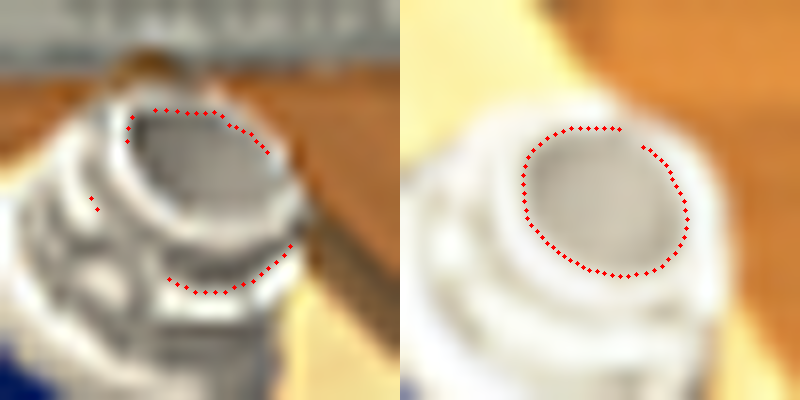

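```bash
python3 - <<'E'
from h import *
from scipy.ndimage import map_coordinates
V={n:load(f"{n}0.npz") for n in("side","top")}
f,K,T=V["side"]; g=cv2.cvtColor(f,cv2.COLOR_BGR2GRAY).astype(float)
c0=np.array((328.4,179.4))
for it in range(3):
    P=[]
    for a in np.deg2rad(np.arange(0,360,6)):
        r=np.arange(1.5,5.8,.1); d=np.array([np.cos(a),np.sin(a)])
        pr=map_coordinates(g,[c0[1]+r*d[1],c0[0]+r*d[0]],order=3); gr=np.gradient(pr)
        # first strong local max of gradient
        ks=[k for k in range(1,len(r)-1) if gr[k]>=gr[k-1] and gr[k]>=gr[k+1] and gr[k]>1.5]
        if ks: P.append(c0+r[ks[0]]*d)
    P=np.array(P,np.float32); e=cv2.fitEllipse(P); print(e,len(P)); c0=np.array(e[0])
G=cv2.resize(f[168:193,316:341],None,fx=16,fy=16,interpolation=cv2.INTER_CUBIC)
for p in P: cv2.circle(G,tuple(int(x) for x in (p-[316,168]+.5)*16),2,(0,0,255),-1)
cv2.imwrite("pics/ring_side2.png",G)
M=cross(ray(K,T,c0),ray(*V["top"][1:],(242.278,192.117)))
D=np.array([.54708461,.11161257,.13533954]); d=M[0]-D
print("mouth",M,"d",d,np.linalg.norm(d[:2]),np.degrees(np.arctan2(d[1],d[0])))
for yaw in(35.0,35.7,36.4):
    t=np.radians(yaw); y=-np.array([np.cos(t),np.sin(t),0]); x=np.array([y[1],-y[0],0]); ax=-.5*x+np.array([0,0,np.sqrt(.75)])
    m=D-.004*ax-.13*y
    print(yaw,"pred",m,"axis",ax,"px",proj(K,T,m),proj(*V["top"][1:],m))
E
```

```text
((328.1315002441406, 179.80316162109375), (6.249725341796875, 10.167668342590332), 114.75643157958984) 60
((328.1519470214844, 179.80857849121094), (6.2416887283325195, 10.162206649780273), 114.42235565185547) 60
((328.1491394042969, 179.80828857421875), (6.231425762176514, 10.190987586975098), 114.53568267822266) 60
mouth (array([0.65135514, 0.18951567, 0.13062137]), np.float64(0.00018424800073979747)) d [ 0.10427053  0.0779031  -0.00471817] 0.13015850064526202 36.764321355697554
35.0 pred [0.65242722 0.18781581 0.13187544] axis [ 0.28678822 -0.40957602  0.8660254 ] px [328.73461848 179.57753168] [242.88459706 191.66658941]
35.7 pred [0.65148839 0.18909709 0.13187544] axis [ 0.29177061 -0.40604176  0.8660254 ] px [328.2704495 179.4364939] [242.36780927 192.013428  ]
36.4 pred [0.65053397 0.19036681 0.13187544] axis [ 0.29670944 -0.4024469   0.8660254 ] px [327.80271899 179.2980719 ] [241.85521139 192.36647257]
```

View pics/ring_side2.png

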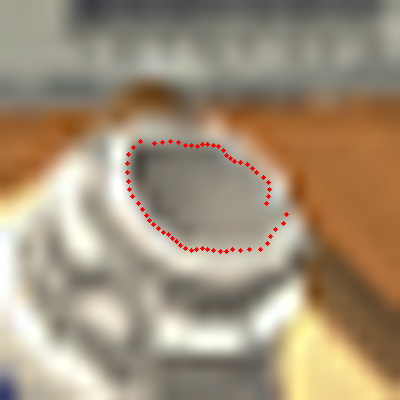

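Both routes agree: mouth ≈ (0.6514, 0.1893, 0.131), lean axis ≈ (0.292, -0.406, 0.866). The spacing to the ochre jar measures 130.2 mm, against the 130 mm given. Next I check IK, including the last joint's range for the screwing.

```bash
cat >> h.py <<'E'
from scipy.spatial.transform import Rotation as Ro
t=np.radians(35.9); Y=-np.array([np.cos(t),np.sin(t),0]); X=np.array([Y[1],-Y[0],0]); AX=-.5*X+np.array([0,0,np.sqrt(.75)])
MOUTH=np.array([.6514,.1893,.1312])
def rot(psi):   # tool rotation: z=-AX; psi = turn anticlockwise seen from above the lid (rad)
    y=Y; z=-AX; x=np.cross(y,z); R0=np.c_[x,y,z]
    return (Ro.from_rotvec(AX*psi)*Ro.from_matrix(R0)).as_euler("xyz")
def down(yaw): return [np.pi,0,yaw]
E
python3 - <<'E'
from h import *
from rig import bot
for psi in np.radians(range(-180,181,30)):
    q=bot.inverse_kinematics(MOUTH+.15*AX,rot(psi)); q2=bot.inverse_kinematics(MOUTH-.02*AX,rot(psi))
    print(round(np.degrees(psi)),None if q is None else np.round(q,2),None if q2 is None else np.round(q2,2))
for yaw in np.radians(range(-180,180,30)):
    q=bot.inverse_kinematics([.488,-.371,0],down(yaw));q2=bot.inverse_kinematics([.52,.02,.36],down(yaw)); print(np.degrees(yaw),None if q is None else np.round(q,2),None if q2 is None else np.round(q2,2))
V=load("top0.npz"); print("mug",onplane(V[1],V[2],(375,182),.095))
E
```

```text
-180 [-0.11  0.64  1.    0.4   1.85 -0.69] [-0.02  0.64  1.28  0.41  1.56 -0.73]
-150 [-0.11  0.64  1.    0.4   1.85 -1.22] [-0.02  0.64  1.28  0.41  1.56 -1.25]
-120 [-0.11  0.64  1.    0.4   1.85 -1.74] [-0.02  0.64  1.28  0.41  1.56 -1.77]
-90 [-0.11  0.64  1.    0.4   1.85 -2.26] [-0.02  0.64  1.28  0.41  1.56 -2.3 ]
-60 None None
-30 None None
0 [-0.11  0.64  1.    0.4   1.85  2.45] [-0.02  0.64  1.28  0.41  1.56  2.42]
30 [-0.11  0.64  1.    0.4   1.85  1.93] [-0.02  0.64  1.28  0.41  1.56  1.89]
60 [-0.11  0.64  1.    0.4   1.85  1.4 ] [-0.02  0.64  1.28  0.41  1.56  1.37]
90 [-0.11  0.64  1.    0.4   1.85  0.88] [-0.02  0.64  1.28  0.41  1.56  0.85]
120 [-0.11  0.64  1.    0.4   1.85  0.36] [-0.02  0.64  1.28  0.41  1.56  0.32]
150 [-0.11  0.64  1.    0.4   1.85 -0.17] [-0.02  0.64  1.28  0.41  1.56 -0.2 ]
180 [-0.11  0.64  1.    0.4   1.85 -0.69] [-0.02  0.64  1.28  0.41  1.56 -0.73]
-180.0 [-0.78  0.46  1.7   0.    0.98 -2.35] [-0.11 -0.09  1.61  0.    1.62 -1.68]
-150.0 None [-0.11 -0.09  1.61  0.    1.62 -2.21]
-119.99999999999999 None None
-90.0 [-0.78  0.46  1.7  -0.    0.98  2.36] None
-59.99999999999999 [-0.78  0.46  1.7  -0.    0.98  1.84] [-0.11 -0.09  1.61 -0.    1.62  2.5 ]
-29.999999999999996 [-0.78  0.46  1.7  -0.    0.98  1.32] [-0.11 -0.09  1.61 -0.    1.62  1.98]
0.0 [-0.78  0.46  1.7  -0.    0.98  0.79] [-0.11 -0.09  1.61 -0.    1.62  1.46]
29.999999999999996 [-0.78  0.46  1.7  -0.    0.98  0.27] [-0.11 -0.09  1.61 -0.    1.62  0.93]
59.99999999999999 [-0.78  0.46  1.7  -0.    0.98 -0.26] [-0.11 -0.09  1.61 -0.    1.62  0.41]
90.0 [-0.78  0.46  1.7   0.    0.98 -0.78] [-0.11 -0.09  1.61  0.    1.62 -0.11]
119.99999999999999 [-0.78  0.46  1.7   0.    0.98 -1.3 ] [-0.11 -0.09  1.61  0.    1.62 -0.64]
150.0 [-0.78  0.46  1.7   0.    0.98 -1.83] [-0.11 -0.09  1.61  0.    1.62 -1.16]
mug [ 0.69608098 -0.15526172  0.095     ]
```

```bash
cat > g.py <<'E'
from h import *
from rig import bot, eyes
def st(tag=""):
    s=bot.state(); print(tag,"t",round(s["time_s"],2),"p",s["eef_pos"].round(4),"F",s["force"].round(1),"T",s["ft_torque"].round(2),"w",round(s["gripper_width"],4)); return s
def snap(n,name):
    c=eyes.capture(n); cv2.imwrite(f"pics/{name}.png",c["frame"]); np.savez(name+".npz",**c); return c
E
python3 - <<'E'
from g import *
L=[.4878,-.3710]; y1=0.42+np.pi/2
bot.move_pose([*L,.10],down(y1)); st("above")
bot.servo_line([*L,.001],velocity=.08); st("down")
bot.grab(20); st("grab1")
bot.gripper_open(); st("open")
bot.move_pose([*L,.001],down(.42)); st("turned")
bot.grab(40); s=st("grab2")
snap("side","s1")
bot.servo_line([*L,.03],velocity=.08); st("lift")
bot.servo_line([*L,.12],velocity=.15); st("lift")
snap("side","s2"); 
E
python3 -c "
import cv2,numpy as np
a=[cv2.resize(cv2.imread(f'pics/{n}.png')[260:460,200:460],(520,400))[:, :400] for n in('s1','s2')]
cv2.imwrite('pics/g12.png',np.hstack(a))"
```

```text
above t 1.37 p [ 0.4877 -0.3719  0.1005] F [ 0.3 -0.7  1. ] T [-0.04 -0.01  0.  ] w 0.0855
down t 2.76 p [ 0.4883 -0.3714  0.0018] F [-0.1 -0.   0.5] T [0.03 0.01 0.03] w 0.0853
grab1 t 3.13 p [ 0.4882 -0.3713  0.0017] F [-0.3 -0.1  4.5] T [ 0.13  0.02 -0.05] w 0.0573
open t 3.53 p [ 0.4876 -0.3709  0.0008] F [-0.5 -0.3  0.3] T [-0.   -0.05  0.04] w 0.0851
turned t 4.93 p [ 0.4878 -0.371   0.001 ] F [-1.1  0.2 -0.3] T [-0.03 -0.    0.03] w 0.0856
grab2 t 5.31 p [ 0.4881 -0.3713  0.0014] F [-0.1 -0.2  2.5] T [ 0.05  0.04 -0.04] w 0.0567
lift t 5.87 p [ 0.4882 -0.3714  0.0309] F [ 0.4  0.2 -2.1] T [0.01 0.03 0.01] w 0.0567
lift t 6.62 p [ 0.4872 -0.3704  0.1189] F [-0.4  0.2 -0.8] T [-0.   -0.06  0.02] w 0.0567
```

View pics/g12.png

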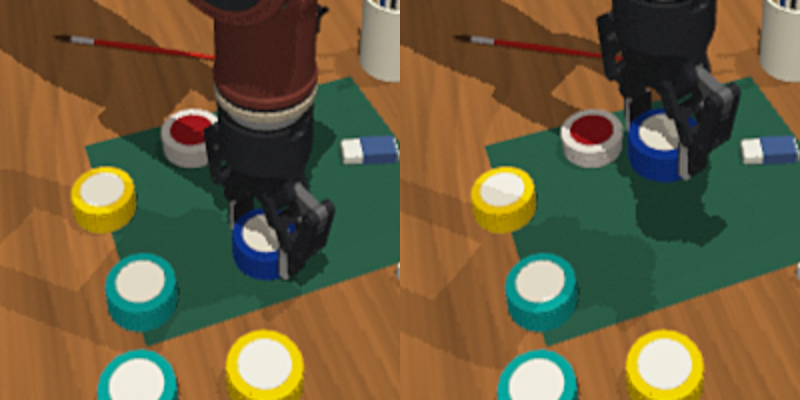

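The lid was gripped and lifted level (grip width 56.7 mm), and nothing else has moved. I'll carry it high, past the mug, to a point above the mouth.

```bash
cat >> g.py <<'E'
OFF=.001
def tgt(h,dx=0,dy=0): # TCP for lid origin at height h over rim along the axis, offset dx,dy in mouth-frame x,y
    return MOUTH+AX*(h+OFF)+dx*np.cross(Y,AX)+dy*Y
PSI0=np.radians(110)
E
python3 - <<'E'
from g import *
bot.servo_line([.4878,-.371,.33],velocity=.3); st()
bot.move_pose([.52,.02,.36],down(np.radians(60))); st("via")
bot.move_pose(tgt(.10),rot(PSI0)); st("pre")
bot.servo_line(tgt(.02),velocity=.1); bot.pause(.3); st("near")
snap("side","s3"); snap("top","t3")
E
python3 -c "
import cv2,numpy as np
a=cv2.resize(cv2.imread('pics/s3.png')[130:230,270:370],(400,400),interpolation=cv2.INTER_CUBIC)
b=cv2.resize(cv2.imread('pics/t3.png')[150:250,190:290],(400,400),interpolation=cv2.INTER_CUBIC)
cv2.imwrite('pics/n3.png',np.hstack([a,b]))"
```

```text
t 7.52 p [ 0.4872 -0.3704  0.3272] F [-0.   0.7 -0.9] T [-0.    0.01 -0.02] w 0.057
via t 8.97 p [0.5201 0.0191 0.3596] F [ 0.9  0.2 -1. ] T [ 0.07 -0.04  0.  ] w 0.057
pre t 9.96 p [0.6814 0.1475 0.2195] F [ 0.8  0.3 -0.5] T [-0.25 -0.14 -0.03] w 0.0567
near t 11.21 p [0.6579 0.1806 0.1498] F [-0.2  0.5 -0.6] T [-0.26 -0.14  0.01] w 0.0568
```

View pics/n3.png

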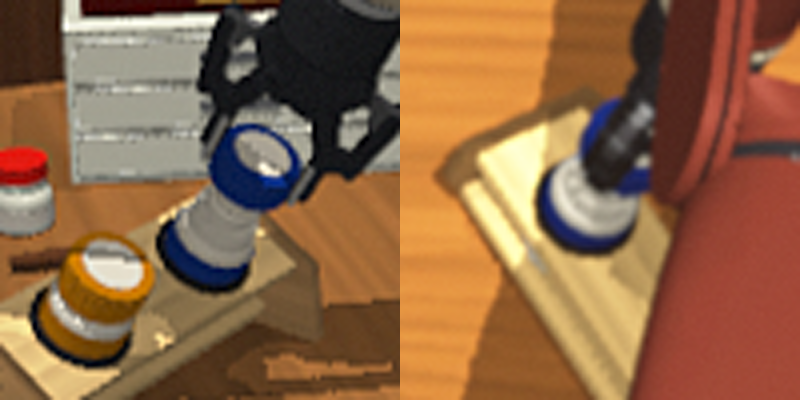

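The side crop shows the lid coaxial above the neck, parallel to the jar. Now I lower it in guarded steps.

```bash
cat >> g.py <<'E'
import json,os
U=np.cross(Y,AX)
def meas(n=5,dt=.02):
    A=[]
    for i in range(n):
        s=bot.state(); A.append(np.r_[s["force"],s["ft_torque"],s["eef_pos"]]); bot.pause(dt)
    a=np.mean(A,0); 
    b=np.array(json.load(open("base.json"))) if os.path.exists("base.json") else np.zeros(6)
    F=a[:3]-b[:3]; T=a[3:6]-b[3:]; p=a[6:]-MOUTH
    return dict(t=s["time_s"],Fa=F@AX,Fx=F@U,Fy=F@Y,Ta=T@AX,T=T,h=p@AX-OFF,x=p@U,y=p@Y,raw=a)
def pm(tag,m): print(tag,f"t{m['t']:.2f} Fa{m['Fa']:.1f} Fx{m['Fx']:.1f} Fy{m['Fy']:.1f} Ta{m['Ta']:.3f} T{m['T'].round(2)} h{m['h']*1e3:.1f} x{m['x']*1e3:.1f} y{m['y']*1e3:.1f}",flush=True)
E
python3 - <<'E'
from g import *
m=meas(15); json.dump(list(m["raw"][:6]),open("base.json","w"))
bot.servo_line(tgt(.003),velocity=.06); pm("3mm",meas())
h=.003
while h>-.0115:
    h-=.001; bot.servo_line(tgt(h),velocity=.03); m=meas(4); pm(f"{h*1e3:.0f}",m)
    if m["Fa"]>8 or np.hypot(m["Fx"],m["Fy"])>8: break
E
```

```text
3mm t12.06 Fa0.1 Fx0.1 Fy-0.2 Ta-0.017 T[-0.01 -0.   -0.02] h2.4 x0.1 y0.2
2 t12.38 Fa-0.0 Fx-0.7 Fy-0.4 Ta0.000 T[0.02 0.03 0.01] h2.2 x-0.0 y-0.1
1 t12.69 Fa0.3 Fx-0.5 Fy-0.4 Ta0.026 T[ 0.01 -0.01  0.02] h0.9 x0.0 y0.0
0 t13.01 Fa0.2 Fx-0.1 Fy-0.2 Ta0.018 T[-0.02  0.    0.03] h-0.1 x0.0 y0.0
-1 t13.32 Fa-0.1 Fx-0.3 Fy-0.4 Ta-0.011 T[-0.03  0.   -0.  ] h-1.1 x0.0 y0.0
-2 t13.64 Fa0.2 Fx0.0 Fy-0.4 Ta-0.012 T[ 0.   -0.01 -0.02] h-2.1 x-0.0 y0.1
-3 t13.96 Fa0.3 Fx0.1 Fy-0.2 Ta-0.004 T[0.   0.01 0.  ] h-3.1 x0.0 y0.0
-4 t14.28 Fa0.2 Fx-0.0 Fy-0.4 Ta0.012 T[-0.03 -0.01  0.02] h-4.1 x-0.0 y0.1
-5 t14.59 Fa-0.1 Fx-0.0 Fy-0.0 Ta-0.014 T[-0.    0.01 -0.01] h-5.1 x0.0 y0.0
-6 t14.91 Fa0.3 Fx-0.3 Fy-0.1 Ta-0.015 T[-0.03 -0.04 -0.02] h-6.1 x0.0 y0.0
-7 t15.22 Fa-0.1 Fx-0.1 Fy-0.4 Ta0.003 T[-0.03 -0.    0.01] h-7.1 x0.0 y0.0
-8 t15.54 Fa-0.1 Fx-0.4 Fy-0.0 Ta-0.007 T[-0.02  0.   -0.  ] h-8.1 x0.0 y0.0
-9 t15.86 Fa0.1 Fx-0.2 Fy0.2 Ta-0.013 T[-0.04 -0.   -0.01] h-9.1 x0.0 y0.0
-10 t16.18 Fa3.8 Fx0.3 Fy0.8 Ta0.036 T[-0.01  0.09  0.09] h-9.4 x-0.1 y-0.1
-11 t16.49 Fa6.4 Fx0.1 Fy1.8 Ta0.034 T[-0.05  0.21  0.16] h-9.8 x-0.1 y-0.2
-12 t16.81 Fa8.8 Fx0.2 Fy2.6 Ta0.030 T[-0.08  0.35  0.22] h-10.0 x-0.2 y-0.3
```

Contact came at about 9.4–10 mm, so the lugs are on the thread starts or a rib. The lateral offset is near zero. Compliance is about 4 N/mm, so I can hold a gentle push while turning backward.

```bash
cat > back.py <<'E'
from g import *
import sys
psi=float(sys.argv[1]); lim=float(sys.argv[2]); step=4; push=.0018
m=meas(3); hprev=m["h"]
while psi<lim:
    psi+=step; hc=m["h"]-push
    bot.servo_line(tgt(hc),rot(np.radians(psi)),velocity=.03)
    m=meas(3,.015); pm(f"psi{psi:.0f} hc{hc*1e3:.1f}",m)
    if m["Fa"]>25 or abs(m["Ta"])>.35: print("STOP"); break
    if m["h"]<hprev-.0008:
        k=0
        while m["Fa"]<5 and k<8 and m["h"]>-.0186:
            hc=m["h"]-push; bot.servo_line(tgt(hc),velocity=.03); m=meas(3,.015); pm("  sink",m); k+=1
        if m["h"]<-.0163: print("DROPPED",psi); break
    hprev=m["h"]
print("psi",psi)
E
timeout 300 python3 back.py 110 130
```

```text
psi114 hc-11.8 t17.16 Fa0.0 Fx0.6 Fy-1.1 Ta0.019 T[ 0.11 -0.05 -0.04] h-12.4 x0.2 y0.1
  sink t17.46 Fa4.0 Fx0.7 Fy-0.4 Ta0.031 T[0.11 0.08 0.04] h-14.0 x0.1 y-0.2
  sink t17.76 Fa9.5 Fx1.3 Fy1.5 Ta-0.004 T[0.09 0.45 0.18] h-14.2 x0.1 y-0.2
psi118 hc-16.0 t18.06 Fa9.1 Fx0.5 Fy-0.1 Ta0.049 T[0.14 0.23 0.12] h-14.0 x-0.1 y-0.8
psi122 hc-15.8 t18.36 Fa9.0 Fx0.9 Fy-0.8 Ta0.052 T[0.1  0.08 0.07] h-13.7 x-0.1 y-0.9
psi126 hc-15.5 t18.66 Fa9.2 Fx0.9 Fy0.4 Ta0.079 T[0.12 0.11 0.1 ] h-13.5 x-0.1 y-0.9
psi130 hc-15.3 t18.96 Fa9.2 Fx0.3 Fy0.2 Ta0.061 T[0.13 0.16 0.1 ] h-13.3 x-0.1 y-0.8
psi 130.0
```

It was on a rib and fell to a thread's low end, reading 14.2 mm; this is not the start. It's now climbing as it turns backward. Continue.

```bash
timeout 500 python3 back.py 130 246
```

```text
psi134 hc-15.1 t19.31 Fa9.0 Fx1.4 Fy0.0 Ta0.063 T[0.14 0.12 0.08] h-13.1 x-0.0 y-0.9
psi138 hc-14.9 t19.61 Fa9.3 Fx0.7 Fy0.3 Ta0.091 T[0.08 0.12 0.13] h-12.8 x-0.1 y-0.8
psi142 hc-14.6 t19.91 Fa9.3 Fx0.4 Fy0.5 Ta0.077 T[0.09 0.16 0.13] h-12.6 x-0.1 y-0.8
psi146 hc-14.4 t20.21 Fa8.5 Fx0.7 Fy-0.4 Ta0.039 T[0.06 0.17 0.11] h-12.4 x-0.1 y-0.8
psi150 hc-14.2 t20.51 Fa9.3 Fx0.9 Fy0.9 Ta0.085 T[0.06 0.18 0.16] h-12.1 x-0.1 y-0.8
psi154 hc-13.9 t20.81 Fa9.3 Fx1.0 Fy-0.4 Ta0.069 T[0.08 0.14 0.12] h-11.9 x-0.1 y-0.8
psi158 hc-13.7 t21.11 Fa9.2 Fx1.1 Fy0.0 Ta0.069 T[0.1  0.17 0.13] h-11.7 x-0.1 y-0.8
psi162 hc-13.5 t21.41 Fa8.9 Fx1.1 Fy0.1 Ta0.072 T[0.06 0.16 0.14] h-11.5 x-0.2 y-0.8
psi166 hc-13.3 t21.71 Fa9.8 Fx0.3 Fy-0.0 Ta0.054 T[0.07 0.15 0.11] h-11.2 x-0.1 y-0.8
psi170 hc-13.0 t22.01 Fa9.6 Fx0.7 Fy0.5 Ta0.041 T[0.07 0.18 0.11] h-11.0 x-0.1 y-0.8
psi174 hc-12.8 t22.31 Fa9.8 Fx0.7 Fy0.6 Ta0.046 T[-0.01  0.16  0.13] h-10.8 x-0.2 y-0.7
psi178 hc-12.6 t22.61 Fa9.8 Fx1.1 Fy0.6 Ta0.060 T[0.03 0.14 0.12] h-10.5 x-0.2 y-0.8
psi182 hc-12.3 t22.91 Fa9.0 Fx0.6 Fy0.1 Ta0.051 T[0.07 0.16 0.11] h-10.4 x-0.1 y-0.8
psi186 hc-12.2 t23.21 Fa8.5 Fx0.3 Fy-0.3 Ta0.086 T[0.02 0.05 0.12] h-10.2 x-0.3 y-0.8
psi190 hc-12.0 t23.51 Fa9.1 Fx-0.4 Fy-0.2 Ta0.138 T[ 0.06 -0.02  0.13] h-10.1 x-0.3 y-0.8
psi194 hc-11.9 t23.81 Fa8.4 Fx-0.2 Fy0.2 Ta0.054 T[ 0.06 -0.02  0.03] h-10.1 x-0.3 y-0.8
psi198 hc-11.9 t24.11 Fa7.4 Fx-0.1 Fy-1.1 Ta0.040 T[ 0.14 -0.14 -0.07] h-10.4 x-0.3 y-0.8
psi202 hc-12.2 t24.41 Fa1.6 Fx-0.4 Fy-2.1 Ta0.031 T[ 0.17 -0.25 -0.14] h-12.8 x0.1 y-0.1
  sink t24.71 Fa-0.7 Fx0.2 Fy-0.0 Ta-0.003 T[ 0.04  0.02 -0.01] h-15.9 x0.2 y0.7
  sink t25.01 Fa1.0 Fx-0.5 Fy0.6 Ta0.013 T[-0.04  0.02  0.04] h-17.7 x-0.1 y0.1
  sink t25.31 Fa7.7 Fx0.6 Fy2.9 Ta0.017 T[-0.13  0.45  0.27] h-17.8 x-0.1 y0.0
DROPPED 202.0
psi 202.0
```

It dropped in at 17.8 mm (psi 202°), which matches the 17.7 mm thread-start gap. Now I screw it forward, following it down.

```bash
cat > fwd.py <<'E'
from g import *
import sys
psi=float(sys.argv[1]); lim=float(sys.argv[2]); step=float(sys.argv[3]); push=.0007
m=meas(3); pm("start",m); T0=m["Ta"]
while psi>lim:
    psi-=step; hc=max(m["h"]-push,-.0228)
    bot.servo_line(tgt(hc),rot(np.radians(psi)),velocity=.03)
    m=meas(3,.015); pm(f"psi{psi:.0f} hc{hc*1e3:.1f}",m)
    if abs(m["Fa"])>25 or abs(m["Ta"])>.27: print("STOP"); break
print("psi",psi)
E
timeout 500 python3 fwd.py 202 96 4
```

```text
start t25.36 Fa7.1 Fx0.6 Fy3.1 Ta-0.008 T[-0.12  0.46  0.24] h-17.8 x-0.1 y0.0
psi198 hc-18.5 t25.66 Fa5.2 Fx0.4 Fy0.5 Ta-0.068 T[-0.05  0.12 -0.  ] h-17.8 x-0.2 y-0.2
psi194 hc-18.5 t25.96 Fa6.0 Fx0.4 Fy-0.3 Ta-0.127 T[-0.04  0.05 -0.11] h-17.8 x-0.1 y-0.3
psi190 hc-18.5 t26.26 Fa6.8 Fx-0.3 Fy0.0 Ta-0.093 T[-0.04  0.03 -0.08] h-17.9 x-0.1 y-0.3
psi186 hc-18.6 t26.56 Fa6.5 Fx0.0 Fy0.7 Ta-0.113 T[-0.07  0.04 -0.09] h-18.1 x-0.1 y-0.3
psi182 hc-18.8 t26.86 Fa6.7 Fx-0.6 Fy-0.1 Ta-0.123 T[-0.13  0.05 -0.08] h-18.3 x-0.2 y-0.2
psi178 hc-19.0 t27.16 Fa7.0 Fx-0.8 Fy-0.1 Ta-0.114 T[-0.11  0.08 -0.06] h-18.5 x-0.1 y-0.2
psi174 hc-19.2 t27.46 Fa6.7 Fx-0.0 Fy0.3 Ta-0.124 T[-0.09  0.07 -0.08] h-18.6 x-0.1 y-0.2
psi170 hc-19.3 t27.76 Fa7.0 Fx-0.4 Fy-0.1 Ta-0.082 T[-0.15  0.06 -0.02] h-18.9 x-0.2 y-0.2
psi166 hc-19.6 t28.06 Fa7.3 Fx-0.8 Fy0.0 Ta-0.091 T[-0.1   0.07 -0.04] h-19.1 x-0.1 y-0.2
psi162 hc-19.8 t28.36 Fa7.6 Fx-0.4 Fy0.1 Ta-0.089 T[-0.08  0.09 -0.03] h-19.3 x-0.1 y-0.2
psi158 hc-20.0 t28.66 Fa7.4 Fx-0.7 Fy-0.1 Ta-0.080 T[-0.12  0.08 -0.01] h-19.6 x-0.1 y-0.2
psi154 hc-20.3 t28.96 Fa6.8 F
[... 443 characters left out ...]
Fa7.3 Fx-0.5 Fy0.6 Ta-0.094 T[-0.1   0.1  -0.03] h-20.8 x-0.1 y-0.2
psi130 hc-21.5 t30.76 Fa7.4 Fx-0.2 Fy0.7 Ta-0.085 T[-0.11  0.07 -0.03] h-21.1 x-0.1 y-0.1
psi126 hc-21.8 t31.06 Fa6.9 Fx0.2 Fy-0.1 Ta-0.114 T[-0.06  0.13 -0.05] h-21.3 x-0.0 y-0.2
psi122 hc-22.0 t31.36 Fa7.9 Fx-0.9 Fy0.4 Ta-0.100 T[-0.1   0.12 -0.03] h-21.5 x-0.1 y-0.1
psi118 hc-22.2 t31.66 Fa7.7 Fx-0.5 Fy0.6 Ta-0.103 T[-0.09  0.1  -0.04] h-21.8 x-0.1 y-0.1
psi114 hc-22.5 t31.96 Fa7.1 Fx-0.3 Fy-0.1 Ta-0.115 T[-0.04  0.08 -0.08] h-22.0 x0.0 y-0.3
psi110 hc-22.7 t32.26 Fa7.6 Fx0.9 Fy0.3 Ta0.233 T[0.17 0.07 0.25] h-22.0 x0.4 y-0.4
psi106 hc-22.7 t32.56 Fa7.9 Fx0.9 Fy1.0 Ta0.287 T[0.17 0.06 0.3 ] h-22.0 x0.4 y-0.4
STOP
psi 106.0
```

Home: 22.0 mm after 96° forward, with a sharp torque rise to 0.29 N m at the ribs. I'll relax the push, release, and back off along the axis.

```bash
python3 - <<'E'
from g import *
bot.servo_line(tgt(-.0221),rot(np.radians(109)),velocity=.03); pm("relax",meas(4))
bot.gripper_open(); bot.pause(.2); pm("open",meas(4))
bot.servo_line(tgt(.06),velocity=.08); bot.servo_line(tgt(.13),velocity=.2); st("clear")
q=bot.inverse_kinematics([.5,.0,.38],down(np.radians(60)))
bot.move_pose([.52,-.02,.38],down(np.radians(60)))
bot.move_pose([.35,-.35,.35],down(np.radians(60))); st()
snap("side","s4"); snap("top","t4")
f,K,T=load("s4.npz"); V={"side":load("s4.npz"),"top":load("t4.npz")}
p={}
for n in V:
    f,K,T=V[n]; c=proj(K,T,MOUTH+.004*AX).round().astype(int); s=10
    C=cv2.resize(f[c[1]-15:c[1]+16,c[0]-15:c[0]+16],None,fx=s,fy=s,interpolation=cv2.INTER_CUBIC)
    m=((C[:,:,2]>120)).astype(np.uint8); lab=cv2.connectedComponents(m)[1]; r=(lab==lab[155,155]).astype(np.uint8)
    k=max(cv2.findContours(r,cv2.RETR_EXTERNAL,cv2.CHAIN_APPROX_NONE)[0],key=cv2.contourArea); e=cv2.fitEllipse(k)
    p[n]=(np.array(e[0])+.5)/s-.5+c-15; print(n,p[n],np.array(e[1])/s,proj(K,T,MOUTH+.004*AX))
P,g=cross(*[ray(*V[n][1:],p[n]) for n in("side","top")]); d=P-MOUTH
print("disc in mouth frame mm",[round(1e3*float(d@a),1) for a in(U,Y,AX)],"gap",g)
a=cv2.resize(V["side"][0][130:230,270:370],(400,400),interpolation=cv2.INTER_CUBIC)
b=cv2.resize(V["top"][0][150:270,190:310],(400,400),interpolation=cv2.INTER_CUBIC)
cv2.imwrite('pics/n4.png',np.hstack([a,b]))
E
```

```text
relax t32.88 Fa6.3 Fx0.6 Fy-0.4 Ta0.054 T[0.14 0.06 0.04] h-21.9 x0.3 y-0.2
open t33.54 Fa0.4 Fx0.3 Fy0.4 Ta-0.020 T[ 0.01  0.03 -0.01] h-22.2 x-0.0 y0.0
clear t 35.23 p [0.6897 0.1363 0.2441] F [ 0.2  0.5 -0.7] T [-0.21 -0.13  0.02] w 0.0853
 t 37.67 p [ 0.3507 -0.3495  0.3499] F [-0.5 -0.2 -0.3] T [-0.05  0.02  0.01] w 0.0854
side [328.88157806 178.5717926 ] [ 9.8884079  15.25649261] [328.7947555 178.6535097]
top [243.07884674 191.25303192] [14.74190369 17.36994781] [242.79095348 191.40546353]
disc in mouth frame mm [-0.3, 0.3, 4.9] gap 0.0002879527932444511
```

View pics/n4.png

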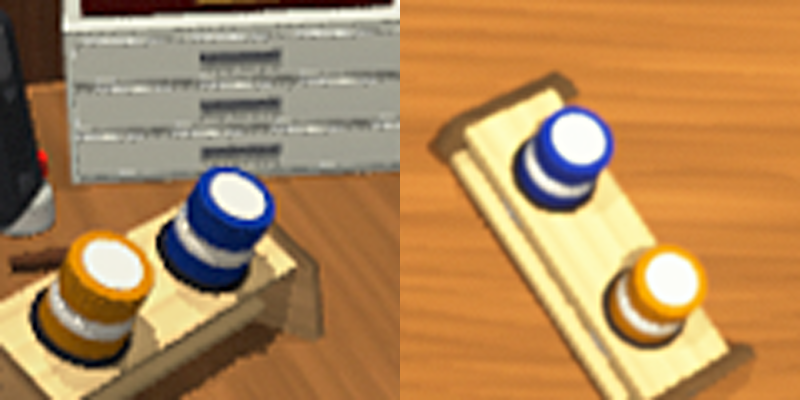

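View pics/t4.png

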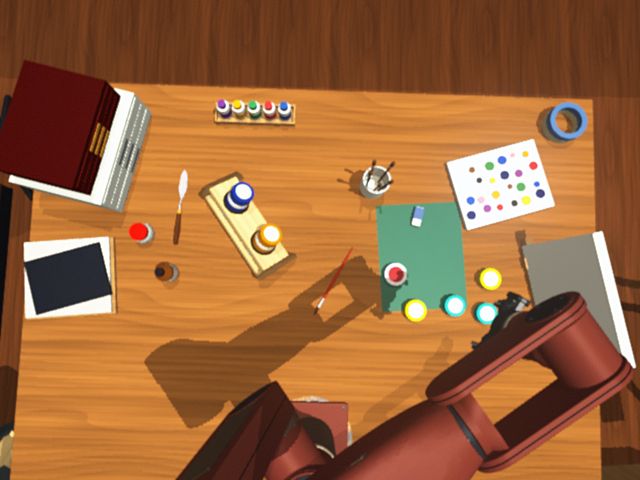

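The crop shows the blue lid square on its jar, at the same height as the ochre lid beside it. Its disc lies 0.4 mm off the axis and 4.9 mm above the rim (4 mm expected). Everything else is where it was, so I hand in.

```bash
python3 -c "
from g import *
bot.close_job()"
```

```text
the job is handed in; nothing more can be done
```

The blue lid is screwed fully home on the open blue-banded jar and released, and I handed the job in. The arm was clear by about 38 s of the 72 s limit. `close_job` reports no verdict, so the result rests on my own checks below.

- **Search:** the lid first met a rib (contact at about 9.4–10 mm below the rim). Turning backward, it fell onto a thread's low end (read 14.2 mm), climbed the thread, and dropped in at the thread starts at 17.8 mm after 92° in all.
- **Screwing home:** 96° clockwise took it to 22.0 mm, with the torque rising sharply to about 0.29 N m at the ribs. Forces on the tool stayed below 10 N at every step I measured.
- **Final camera check:** the lid's disc is about 0.4 mm off the jar's axis and 4.9 mm above the rim. I expected 4 mm, so that is 0.9 mm high, but the calibration is only good to about 2 mm. At release the arm read 21.9–22.2 mm.
- **Other things on the table:** they look unmoved in the last pictures; I compared them by eye and did not measure each one.

No check failed. Besides the disc height, the only small disagreement was the low-end height, which read 0.8 mm shallower than the stated 15 mm.

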